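# Take the parts basket off its drain hook and load it into the ultrasonic cleaner

### The job

Unhook the wire parts basket from the drain stand, gently: ease its eye up off the knocked-askew prong by feel, without forcing it against the hook, and draw it clear. Then lower it gently into the open tank of the bench-top ultrasonic cleaner, either way round, until its flange sits flush on the deck all round, and let go. Leave everything else on the bench where it is.

Things in the scene. Friction and masses are not known exactly. Their poses are not given: they have to be found in the camera images.
- basket: Wire parts basket, rigid, 0.35 to 0.65 kg, hung on the stand, tappets inside. Origin: centre of underside; z up, x along its long side. Tub 120 (x) by 90 (y), 45 high. Flange round its top 140 by 110, underside at z = 42, top 45. Handle over its middle: two upright cheeks at y = +-28 up to z = 174, joined by a plate at z = 120 and a black top bar at 168 to 174; open to front and back (mm).
- grip (a point): Middle of the basket's handle where it is best held, across the cheeks above the plate, 145 mm above the basket's underside: the cheeks' flat outer faces stand 60 mm apart along the basket's y, each 26 mm wide in x. The handle's top is 29 mm higher; take it no lower, or the palm meets it; held higher up, the basket twists in the grip when the eye rubs.
- eye (a point): Centre of the basket's eye, on the underside of the plate between the cheeks, 120 mm above the basket's underside: round hole of 15 mm in a level plate 34 (x) by 52 (y), 5 mm thick. Hanging, the plate rests on the stand's shoulder with the prong up through the eye, 3 mm play all round, basket x along the stand's x within 0.05 rad.
- stand: Drain stand, fixed: drip tray 235 by 136 mm, 16 high; 22 mm square post, 167 high, at x = +115. Origin: on the bench under the prong's foot; x from prong to post, z up. A 10 mm arm runs from the post to a 23 mm round shoulder with the prong on it. With the eye above the prong's tip the basket draws off along -x, 80 mm or more, prong and arm passing between plate and tub. Prong bears up to 18 N.
- prong_foot (a point): Foot of the stand's upturned prong, on the shoulder, 155 mm over the bench. Prong 9 mm thick, 44 long, rigid but knocked askew: leans 0.22 to 0.29 rad from plumb in any compass direction (tip 10 to 13 mm off to that side). The lean is NOT reported: feel it. A straight lift jams. Eye free at a lift of 45 mm; at 64 mm the flange meets the arm from below.
- cleaner: Bench-top ultrasonic cleaner, fixed: white housing 210 (x) by 170 (y) by 120 mm high, steel deck, knobs on its -x side. Origin: on the bench under the tank's centre; z up. A seated basket hangs by its flange on the deck, underside 78 mm over the bench, its x along the cleaner's x (either way). Bears up to 30 N.
- tank_mouth (a point): Centre of the cleaner's tank opening, level with the deck, 120 mm over the bench. Opening 125 mm (cleaner's x) by 95 mm (y), straight walls, 60 mm deep: 2.5 mm play all round the basket's tub.
Mind the look-alikes: they are no part of the job. Leave any purple look-alike of the basket alone.

How it is judged:
By the outcome, as a careful person would: the job done as asked, in the order asked, and still so for the second after the job is handed in, with the robot touching nothing.
It also fails if it takes over 64 s, if anything falls off the work surface, if the arm or the gripper's body presses on something with over 40 N, if the wrist force passes 120 N, or if a joint passes its speed limit or range.

### The arm

A 6-joint arm with a two-finger parallel gripper is mounted at the origin on the work surface. World frame = base frame: x ahead of the robot, y to its left, z up, the work surface at z = 0. Lengths are in m, angles in rad, forces in N, time in s.
With the tool pointing down it reaches from about 0.3 to 0.95 m from the base axis. Payload 3.1 kg.
Tool frame: the origin (TCP) lies midway between the tips of the shut fingers; the grasp point (between the pads) lies 19 mm behind it (ctrl.tcp_to_grasp is the distance from the TCP to the grasp point, in m); z points along the fingers, x is the direction in which the jaws open and shut, and the axes are right-handed (so a half turn about z gives the same grasp; the last joint's range is limited). The gripper opens to 85 mm and grips with 20 to 120 N. Pads are 22 mm wide; open, the fingers measure 114 mm over their backs; the gripper's body (76 mm by 85 mm) begins 54 mm behind the grasp point. The pads swing forward as they close: fully open they stand 13 mm farther back than shut.
Start: joints at [1.186, 0.308, 1.634, -0, 1.2, -0.07], TCP at [0.194, 0.594, 0.231] pointing down, gripper open.
Joint ranges: [-3.06, 3.06], [-0.79, 1.96], [0.05, 2.63], [-1.19, 4.34], [0.05, 2.64], [-2.94, 2.94]. Speed limits (rad/s): [2.79, 2.79, 3.14, 3.14, 3.14, 3.14].

### API

Orientations are given as a rotation vector (axis times angle).
In Python, from workcell import ctrl gives the robot as it stands.
- The arm moves only by the shell command python3 -m creep 'ROWS' [FORCE]. ROWS is JSON, a list of rows, each an object of numbers: "rx", "ry", "rz": the turn, a rotation vector about the tool's x, y, z in rad; "tx", "ty", "tz": the shift along the tool's x, y, z in m; "claw": the opening in per cent of the stroke, from 0 (shut) to 100 (fully open). A call has 1 to 10 rows; each row is the pose to reach, as a shift and turn from the pose commanded when the call began, along the tool's axes at that moment; what a row does not reach only later rows make up. A row lasts 1/12 s, in which the tool goes at most 41.7 mm and 7.16 degrees, less where a joint would pass 70% of its speed; a pose out of reach is approached as far as the arm can. A call with a gripper value outside its range is refused whole. The fingers move at their own pace and stop on an object; FORCE is the grip in N (left out, the last holds). Time passes only in rows, so rows that repeat a pose let the fingers close. It gives the time, the measured TCP pose, the force and the opening at its end, in the units of the state.
- ctrl.observe(): the state, without advancing time (a new reading comes with each control period).
- ctrl.read_camera(name): name is "scene" or "top" or "wrist"; returns a dict with "frame" (420x560x3 uint8, blue, green, red), "z_map" (420x560 float32, m along the optical axis (not along the pixel's ray), 0 where there is no reading), "vertical_fov" (degrees; the focal length in pixels is half the picture's height over the tangent of half this angle, whatever the lens; pixels are square), "cx", "cy" (the principal point, pixels), "extrinsics" (4x4, takes a point from camera to world coordinates). Camera axes: x right, y down, z forward; pixel columns grow to the right and rows downward; lengths in m; the calibration is good to about 2 mm. A picture is of the moment at which its call begins.
- ctrl.close_job(): hands the job in, once; it reports no verdict.
The state is a dict: "time_s": time; "joint_positions": joint angles; "qd": joint speeds; "tau": joint torques, N m; "position": TCP position; "tool_rot": TCP orientation; "force": force on the tool from outside, world axes, zero at the start; "wrist_torque": the same for the moment, N m; "width": finger opening in m.
Only numpy, scipy, OpenCV 4.12 (cv2) and the standard library are available. Lean on these libraries where they do the work, as an engineer would, in place of code of your own. Each camera call takes 0.05 s, during which the arm holds its last target.

## Working session

There is one attempt and no reset: what is moved stays moved. The work goes in short steps, Python scripts to look and compute and a shell command to move; the robot and the scene stay as the last step left them, time stands still between calls to the robot, and variables do not carry over. Pictures are saved under pics/ and viewed, and the job is handed in when it is done.

```bash
ls; mkdir -p pics
cat > h.py <<'E'
import numpy as np,cv2
from workcell import ctrl
from scipy.spatial.transform import Rotation as R
def cam(n):
    c=ctrl.read_camera(n); c['f']=c['frame'].shape[0]/2/np.tan(np.radians(c['vertical_fov'])/2); return c
def ray(c,u,v):
    d=np.array([(u-c['cx'])/c['f'],(v-c['cy'])/c['f'],1.]);E=np.array(c['extrinsics']);return E[:3,3],E[:3,:3]@d
def onz(c,u,v,z):
    o,d=ray(c,u,v);return o+d*(z-o[2])/d[2]
def pts(c):
    z=c['z_map'];v,u=np.indices(z.shape);P=np.stack([(u-c['cx'])/c['f']*z,(v-c['cy'])/c['f']*z,z],-1);E=np.array(c['extrinsics']);return P@E[:3,:3].T+E[:3,3]
def proj(c,p):
    E=np.array(c['extrinsics']);q=E[:3,:3].T@(np.array(p)-E[:3,3]);return q[:2]/q[2]*c['f']+[c['cx'],c['cy']]
E
python3 - <<'E'
from h import *
s=ctrl.observe();print(s)
print(ctrl.tcp_to_grasp)
for n in ['scene','top','wrist']:
    c=cam(n);cv2.imwrite(f'pics/a_{n}.png',c['frame']);np.save(f'a_{n}.npy',c,allow_pickle=True);print(n,c['f'],c['extrinsics'])
E
```

```text
pics
{'time_s': 0.0, 'joint_positions': array([ 1.18632045e+00,  3.09040658e-01,  1.63521128e+00,  1.23359098e-05,
        1.19968852e+00, -6.97036446e-02]), 'qd': array([ 0.00094374,  0.00183981,  0.00144439, -0.00071587, -0.00173347,
        0.00075488]), 'tau': array([-2.34908266e-04, -4.15253949e+01, -2.76660794e+01,  1.17017617e-04,
        1.02041307e-02, -6.23121501e-07]), 'position': array([0.19321121, 0.59350928, 0.2300131 ]), 'tool_rot': array([ 2.54117199,  1.84507114, -0.00313625]), 'force': array([-0.23640415,  0.3478487 , -0.45411733]), 'wrist_torque': array([ 0.01384802, -0.01561683, -0.00872219]), 'width': 0.08559746666895361}
0.0187
scene 542.5307032079683 [[-0.13594267  0.8638834  -0.48500007  1.15388782]
 [ 0.99071154  0.12011872 -0.06373485  0.00235979]
 [ 0.00319811 -0.48915945 -0.87218851  1.31762307]
 [ 0.          0.          0.          1.        ]]
top 379.1128590940298 [[-0.04446907 -0.97307125  0.22617436  0.28383725]
 [-0.9989964   0.04452759 -0.00484546 -0.08009626]
 [-0.00535602 -0.22616284 -0.97407478  1.02323771]
 [ 0.          0.          0.          1.        ]]
wrist 314.2575911587523 [[ 0.3088862   0.90275478  0.29937122  0.11683951]
 [ 0.95109462 -0.2922279  -0.10010938  0.61812425]
 [-0.0028896   0.31565276 -0.94887037  0.37336124]
 [ 0.          0.          0.          1.        ]]
```

View pics/a_scene.png

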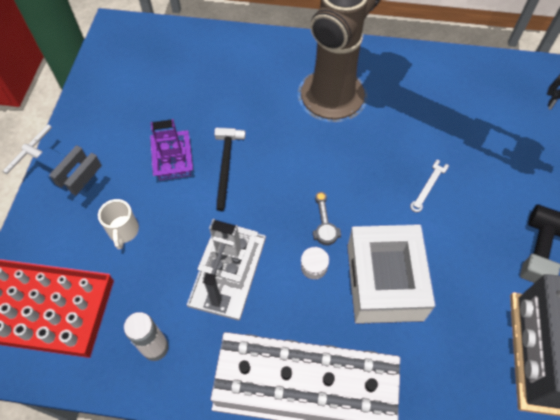

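View pics/a_top.png

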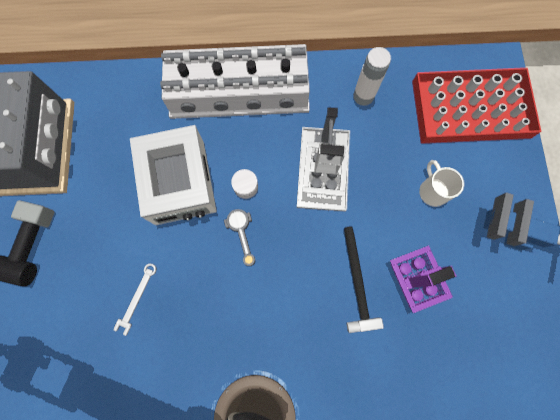

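View pics/a_wrist.png

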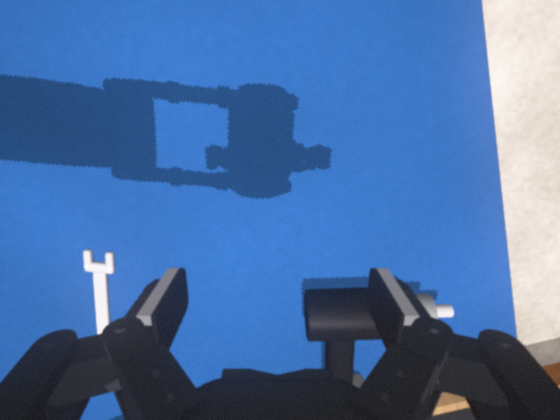

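Run:
```python
from h import *
t=np.load('a_top.npy',allow_pickle=True).item();s=np.load('a_scene.npy',allow_pickle=True).item()
a=cv2.resize(t['frame'][95:220,285:370],None,fx=4.5,fy=4.5,interpolation=cv2.INTER_CUBIC)
b=cv2.resize(s['frame'][210:325,180:275],None,fx=4.2,fy=4.9,interpolation=cv2.INTER_CUBIC)
h=min(a.shape[0],b.shape[0]);cv2.imwrite('pics/b.png',np.hstack([a[:h],b[:h]]))
a=cv2.resize(t['frame'][115:235,120:225],None,fx=3.8,fy=4,interpolation=cv2.INTER_CUBIC)
b=cv2.resize(s['frame'][215:330,340:440],None,fx=4,fy=4.2,interpolation=cv2.INTER_CUBIC)
h=min(a.shape[0],b.shape[0]);cv2.imwrite('pics/c.png',np.hstack([a[:h],b[:h]]))
```

```text
(no output)
```

View pics/b.png

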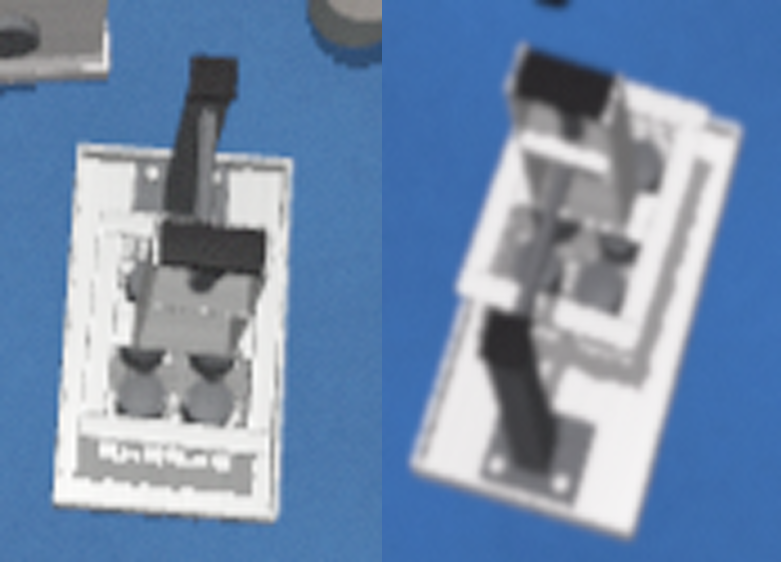

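View pics/c.png

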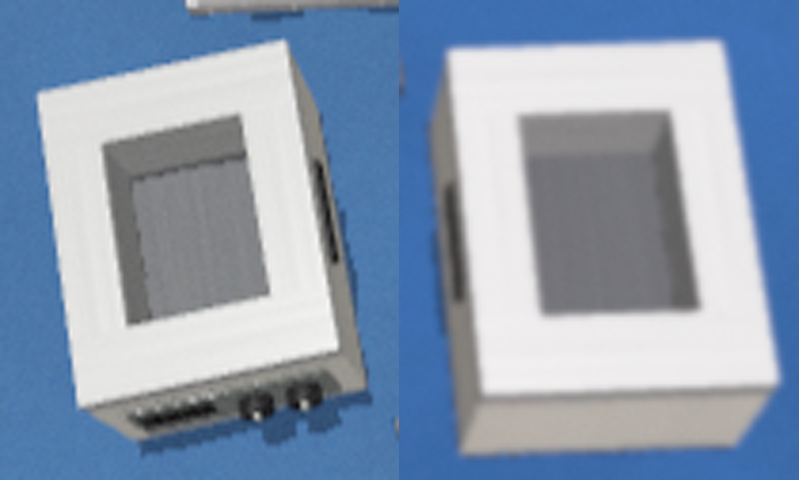

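Run:
```python
from h import *
for n,box in (('top',(95,220,285,370)),('scene',(205,325,180,275))):
    c=np.load(f'a_{n}.npy',allow_pickle=True).item();P=pts(c);m=np.zeros(P.shape[:2],bool);m[box[0]:box[1],box[2]:box[3]]=1
    def sh(nm,lo,hi,extra=None):
        k=m&(P[...,2]>lo)&(P[...,2]<hi)
        if extra is not None:k&=extra
        # largest component
        nn,l,st,_=cv2.connectedComponentsWithStats(k.astype(np.uint8)); 
        if nn<2: print(n,nm,'none');return
        for i in range(1,nn):
            if st[i,4]<15: continue
            q=P[l==i];r=cv2.minAreaRect((q[:,:2]*1000).astype(np.float32));pix=np.argwhere(l==i).mean(0)[::-1]
            print(n,nm,len(q),'z',np.median(q[:,2]).round(4),'rect',np.round(r[0],1),np.round(r[1],1),round(r[2],2),'pix',pix.round())
    sh('bar',.203,.216); sh('plate',.153,.166);sh('flange',.073,.087);sh('tray',.011,.021);sh('posttop',.161,.175)
for n,box in (('top',(115,235,120,225)),('scene',(215,330,340,440))):
    c=np.load(f'a_{n}.npy',allow_pickle=True).item();P=pts(c);m=np.zeros(P.shape[:2],np.uint8);m[box[0]:box[1],box[2]:box[3]]=1
    # deck
    k=(m>0)&(abs(P[...,2]-.12)<.006);q=P[k];print(n,'deck z',np.median(q[:,2]),cv2.minAreaRect((q[:,:2]*1000).astype(np.float32)))
    # opening: hole inside the deck via contours
    cs,h=cv2.findContours(k.astype(np.uint8),cv2.RETR_CCOMP,cv2.CHAIN_APPROX_NONE)
    for cc,hh in zip(cs,h[0]):
        if cv2.contourArea(cc)<400: continue
        w=np.array([onz(c,u,v,.12)[:2]*1000 for u,v in cc[:,0].astype(float)],np.float32);print(' ','hole' if hh[3]>=0 else 'outer',cv2.minAreaRect(w))
```

```text
top bar 288 z 0.2094 rect [ 610.6 -209.6] [60.  26.3] 81.12 pix [332. 149.]
top plate 85 z 0.1551 rect [ 681.7 -216.6] [20.8 68.8] 80.56 pix [330. 128.]
top plate 190 z 0.16 rect [ 605.2 -209.2] [57.1 22.8] 79.41 pix [329. 159.]
top flange 78 z 0.0784 rect [ 820.5 -144.9] [11.8 64.9] 7.84 pix [294.  97.]
top flange 962 z 0.0805 rect [ 610.7 -209.5] [109.8 140.5] 80.99 pix [324. 172.]
top tray 16 z 0.0165 rect [ 839.9 -326.7] [31.5  6.8] 43.19 pix [357. 100.]
top tray 102 z 0.0155 rect [ 820.1 -152.4] [30.  75.4] 19.69 pix [298. 108.]
top tray 55 z 0.0166 rect [ 686.8 -152.1] [  3.3 145.4] 82.67 pix [301. 151.]
top tray 35 z 0.0151 rect [ 755.  -193.1] [49.1  6.1] 79.15 pix [314. 128.]
top tray 47 z 0.0168 rect [ 733.8 -280.1] [61.9 31.9] 38.6 pix [344. 132.]
top tray 16 z 0.0136 rect [ 718.3 -215.3] [28.4  5.8] 60.34 pix [322. 140.]
top tray 154 z 0.0163 rect [ 586.2 -206.9] [136.6 136.3] 83.15 pix [330. 198.]
top tray 16 z 0.0166 rect [ 588.5 -139.7] [ 2.8 39.4] 81.31 pix [298. 184.]
top posttop 111 z 0.1698 rect [ 724.8 -224.2] [25.3 25.2] 85.75 pix [332. 112.]
top posttop 16 z 0.1
[... 1485 characters left out ...]

top deck z 0.12030929378827493 ((612.70849609375, 190.85009765625), (211.54624938964844, 171.25201416015625), 9.895780563354492)
  outer ((611.7568969726562, 190.13211059570312), (212.7148895263672, 171.11814880371094), 9.862363815307617)
  hole ((613.092529296875, 190.0531463623047), (130.0167999267578, 98.19792175292969), 9.768885612487793)
scene deck z 0.12081500541136314 ((613.2081909179688, 191.31039428710938), (214.16510009765625, 172.09373474121094), 9.86862850189209)
  outer ((614.4898071289062, 190.48362731933594), (213.52731323242188, 172.0266876220703), 9.774161338806152)
  hole ((614.4157104492188, 189.84207153320312), (129.09591674804688, 100.42476654052734), 9.836414337158203)
```

```bash
cat >> h.py <<'E'
def go(x,y,z,yawx):
    """shift/turn in the tool frame to TCP (x,y,z), tool pointing down with tool-x at yawx deg"""
    s=ctrl.observe();R0=R.from_rotvec(s['tool_rot']);a=np.radians(yawx)
    Rt=R.from_matrix(np.array([[np.cos(a),np.sin(a),0],[np.sin(a),-np.cos(a),0],[0,0,-1]]))
    print('t',s['time_s'],'pos',s['position'].round(4),'F',s['force'].round(2),'T',s['wrist_torque'].round(2),'w',round(s['width'],4))
    print('shift mm',(R0.inv().apply(np.array([x,y,z])-s['position'])*1000).round(1),'turn',(R0.inv()*Rt).as_rotvec().round(4))
E
python3 -c "
from h import *
go(.611,-.2095,.27,81)"
```

```text
t 0.15 pos [0.1933 0.5937 0.2303] F [-0.83 -0.04  0.16] T [-0.05  0.04 -0.02] w 0.0851
shift mm [-634.5  645.8  -38.6] turn [-0.0003  0.0019 -0.1577]
```

```bash
python3 -m creep '[{"tz":-0.039,"tx":-0.1},{"tx":-0.634,"ty":0.646,"tz":-0.039,"ry":0.002,"rz":-0.158},{"tx":-0.634,"ty":0.646,"tz":-0.039,"ry":0.002,"rz":-0.158},{"tx":-0.634,"ty":0.646,"tz":-0.039,"ry":0.002,"rz":-0.158},{"tx":-0.634,"ty":0.646,"tz":-0.039,"ry":0.002,"rz":-0.158},{"tx":-0.634,"ty":0.646,"tz":-0.039,"ry":0.002,"rz":-0.158},{"tx":-0.634,"ty":0.646,"tz":-0.039,"ry":0.002,"rz":-0.158},{"tx":-0.634,"ty":0.646,"tz":-0.039,"ry":0.002,"rz":-0.158},{"tx":-0.634,"ty":0.646,"tz":-0.039,"ry":0.002,"rz":-0.158},{"tx":-0.634,"ty":0.646,"tz":-0.039,"ry":0.002,"rz":-0.158}]'; python3 -c "
from h import *
go(.611,-.2095,.27,81)"
```

```text
t 0.15 pos [0.1933 0.5937 0.2303] F [-0.83 -0.04  0.16] T [-0.05  0.04 -0.02] w 0.0851
shift mm [-634.5  645.8  -38.6] turn [-0.0003  0.0019 -0.1577]invalid input at $[0]: expected keys rx, ry, rz, tx, ty, tz, claw
```

All keys are required in each row.

```bash
python3 -m creep '[{"rx":0,"ry":0.002,"rz":-0.158,"tx":-0.634,"ty":0.646,"tz":-0.039,"claw":100},{"rx":0,"ry":0.002,"rz":-0.158,"tx":-0.634,"ty":0.646,"tz":-0.039,"claw":100},{"rx":0,"ry":0.002,"rz":-0.158,"tx":-0.634,"ty":0.646,"tz":-0.039,"claw":100},{"rx":0,"ry":0.002,"rz":-0.158,"tx":-0.634,"ty":0.646,"tz":-0.039,"claw":100},{"rx":0,"ry":0.002,"rz":-0.158,"tx":-0.634,"ty":0.646,"tz":-0.039,"claw":100},{"rx":0,"ry":0.002,"rz":-0.158,"tx":-0.634,"ty":0.646,"tz":-0.039,"claw":100},{"rx":0,"ry":0.002,"rz":-0.158,"tx":-0.634,"ty":0.646,"tz":-0.039,"claw":100},{"rx":0,"ry":0.002,"rz":-0.158,"tx":-0.634,"ty":0.646,"tz":-0.039,"claw":100},{"rx":0,"ry":0.002,"rz":-0.158,"tx":-0.634,"ty":0.646,"tz":-0.039,"claw":100},{"rx":0,"ry":0.002,"rz":-0.158,"tx":-0.634,"ty":0.646,"tz":-0.039,"claw":100}]'; python3 -c "
from h import *
go(.611,-.2095,.27,81)"
```

```text
time_s: 0.98
position: [0.386, 0.2231, 0.2493]
tool_rot: [-2.387, -2.04, -0.003]
force: [0.6, -0.3, -0.1]
width: 0.0853
t 0.9833 pos [0.386  0.2231 0.2493] F [ 0.63 -0.29 -0.07] T [ 0.05 -0.01 -0.03] w 0.0853
shift mm [-392.3  289.7  -21.5] turn [ 0.0004 -0.0022  0.0007]
```

```bash
python3 -m creep '[{"rx":0,"ry":0,"rz":0,"tx":-0.2,"ty":0.146,"tz":-0.021,"claw":100},{"rx":0,"ry":0,"rz":0,"tx":-0.38,"ty":0.28,"tz":-0.021,"claw":100},{"rx":0,"ry":0,"rz":0,"tx":-0.38,"ty":0.28,"tz":-0.021,"claw":100},{"rx":0,"ry":0,"rz":0,"tx":-0.38,"ty":0.28,"tz":-0.021,"claw":100},{"rx":0,"ry":0,"rz":0,"tx":-0.38,"ty":0.28,"tz":-0.021,"claw":100},{"rx":0,"ry":0,"rz":0,"tx":-0.38,"ty":0.28,"tz":-0.021,"claw":100},{"rx":0,"ry":0,"rz":0,"tx":-0.38,"ty":0.28,"tz":-0.021,"claw":100},{"rx":0,"ry":0,"rz":0,"tx":-0.38,"ty":0.28,"tz":-0.021,"claw":100},{"rx":0,"ry":0,"rz":0,"tx":-0.38,"ty":0.28,"tz":-0.021,"claw":100},{"rx":0,"ry":0,"rz":0,"tx":-0.38,"ty":0.28,"tz":-0.021,"claw":100}]'; python3 -c "
from h import *
go(.611,-.2095,.27,81)"
```

```text
time_s: 1.82
position: [0.5776, -0.1465, 0.267]
tool_rot: [-2.388, -2.039, -0.002]
force: [0.3, -0.1, 0.5]
width: 0.0855
t 1.8167 pos [ 0.5776 -0.1465  0.267 ] F [ 0.28 -0.06  0.53] T [-0.03 -0.02 -0.01] w 0.0855
shift mm [-56.9  42.9  -3.2] turn [-0.0004 -0.0023 -0.0003]
```

```bash
python3 -m creep '[{"rx":0,"ry":0,"rz":0,"tx":-0.03,"ty":0.023,"tz":-0.003,"claw":100},{"rx":0,"ry":0,"rz":0,"tx":-0.056,"ty":0.042,"tz":-0.003,"claw":100},{"rx":0,"ry":0,"rz":0,"tx":-0.056,"ty":0.042,"tz":-0.003,"claw":100},{"rx":0,"ry":0,"rz":0,"tx":-0.056,"ty":0.042,"tz":-0.003,"claw":100}]'
python3 - <<'E'
from h import *
go(.611,-.2095,.27,81)
for n in ['wrist','scene']:
    c=cam(n);np.save(f'd_{n}.npy',c,allow_pickle=True)
    cv2.imwrite(f'pics/d_{n}.png',c['frame'])
c=np.load('d_wrist.npy',allow_pickle=True).item();P=pts(c)
k=(abs(P[...,2]-.209)<.006)&(abs(P[...,0]-.611)<.06)&(abs(P[...,1]+.21)<.06);q=P[k];print(len(q),np.median(q[:,2]) if len(q) else 0, cv2.minAreaRect((q[:,:2]*1000).astype(np.float32)) if len(q) else 0)
k=(abs(P[...,2]-.08)<.006)&(abs(P[...,0]-.611)<.1)&(abs(P[...,1]+.21)<.1);q=P[k];print(len(q),np.median(q[:,2]), cv2.minAreaRect((q[:,:2]*1000).astype(np.float32)))
E
```

```text
time_s: 2.15
position: [0.6099, -0.2079, 0.2691]
tool_rot: [-2.389, -2.036, -0.002]
force: [-0.2, 0.5, 0.5]
width: 0.0853
t 2.15 pos [ 0.6099 -0.2079  0.2691] F [-0.16  0.46  0.48] T [-0.03 -0.03 -0.01] w 0.0853
shift mm [-1.4  1.3 -0.9] turn [-0.0015 -0.0027 -0.0024]
3093 0.20948589839397472 ((610.42041015625, -211.558349609375), (59.97854995727539, 26.642303466796875), 81.09039306640625)
4768 0.08047860225529077 ((610.2296142578125, -211.51913452148438), (110.23613739013672, 138.7195281982422), 81.00499725341797)
```

View pics/d_wrist.png

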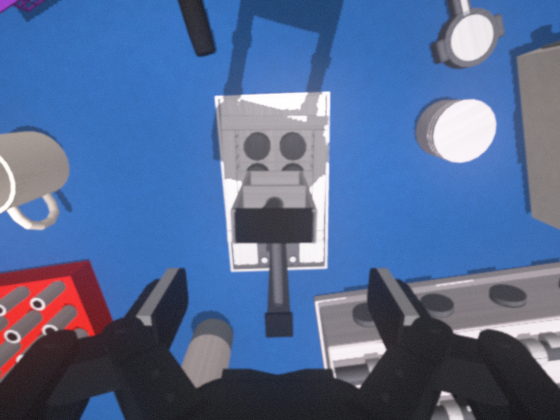

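Run:
```python
from h import *
c=np.load('d_wrist.npy',allow_pickle=True).item();P=pts(c)
a=cv2.resize(c['frame'][160:250,220:330],None,fx=7,fy=6.5,interpolation=cv2.INTER_CUBIC);cv2.imwrite('pics/e.png',a)
print(c['extrinsics'])
for v in range(176,212,3): print(v,[tuple((P[v,u]*1000).round().astype(int)) for u in range(258,292,5)])
```

```text
[[ 0.15807972  0.93731714  0.31055978  0.53055052]
 [ 0.98742465 -0.15064097 -0.04795681 -0.1962539 ]
 [ 0.00183229  0.31423539 -0.94934333  0.41241973]
 [ 0.          0.          0.          1.        ]]
176 [(np.int64(601), np.int64(-228), np.int64(80)), (np.int64(601), np.int64(-222), np.int64(81)), (np.int64(602), np.int64(-217), np.int64(79)), (np.int64(603), np.int64(-212), np.int64(80)), (np.int64(604), np.int64(-207), np.int64(80)), (np.int64(604), np.int64(-201), np.int64(81)), (np.int64(605), np.int64(-196), np.int64(82))]
179 [(np.int64(603), np.int64(-228), np.int64(81)), (np.int64(605), np.int64(-223), np.int64(79)), (np.int64(605), np.int64(-218), np.int64(82)), (np.int64(606), np.int64(-212), np.int64(81)), (np.int64(607), np.int64(-207), np.int64(80)), (np.int64(608), np.int64(-202), np.int64(81)), (np.int64(609), np.int64(-196), np.int64(80))]
182 [(np.int64(607), np.int64(-229), np.int64(80)), (np.int64(608), np.int64(-224), np.int64(80)), (np.int64(609), np.int64(-218), np.int64(79)), (np.int64(609), np.int64(-213), np.int64(80)), (np.int64(610), np.int64(-208), np
[... 2475 characters left out ...]
), np.int64(161))]
206 [(np.int64(609), np.int64(-225), np.int64(160)), (np.int64(603), np.int64(-219), np.int64(181)), (np.int64(604), np.int64(-215), np.int64(182)), (np.int64(607), np.int64(-211), np.int64(174)), (np.int64(612), np.int64(-208), np.int64(158)), (np.int64(613), np.int64(-204), np.int64(160)), (np.int64(613), np.int64(-200), np.int64(161))]
209 [(np.int64(596), np.int64(-220), np.int64(207)), (np.int64(597), np.int64(-216), np.int64(208)), (np.int64(598), np.int64(-213), np.int64(207)), (np.int64(598), np.int64(-210), np.int64(208)), (np.int64(599), np.int64(-206), np.int64(208)), (np.int64(599), np.int64(-203), np.int64(208)), (np.int64(600), np.int64(-199), np.int64(208))]
```

View pics/e.png

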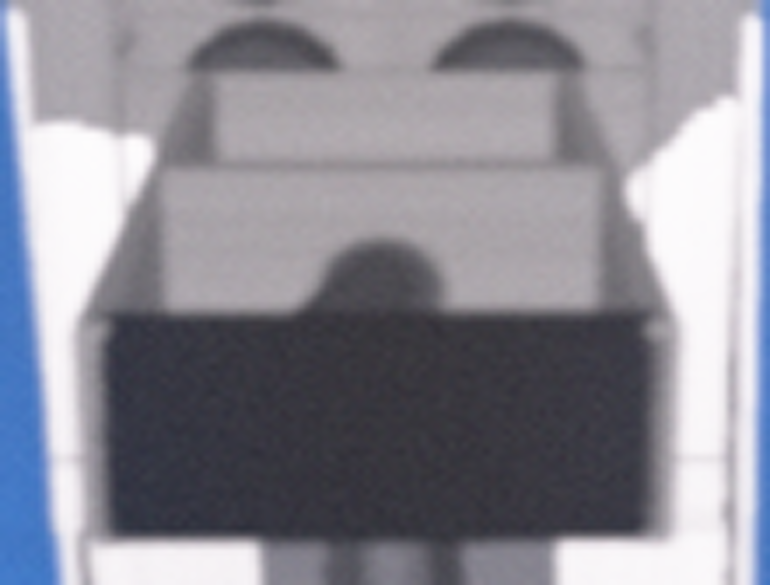

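```bash
python3 -c "
from h import *
go(.6108,-.2105,.160,81)"; python3 -m creep '[{"rx":-0.002,"ry":-0.003,"rz":-0.002,"tx":-0.002,"ty":0.001,"tz":0.03,"claw":100},{"rx":-0.002,"ry":-0.003,"rz":-0.002,"tx":-0.002,"ty":0.001,"tz":0.06,"claw":100},{"rx":-0.002,"ry":-0.003,"rz":-0.002,"tx":-0.002,"ty":0.001,"tz":0.08,"claw":100},{"rx":-0.002,"ry":-0.003,"rz":-0.002,"tx":-0.002,"ty":0.001,"tz":0.09,"claw":100},{"rx":-0.002,"ry":-0.003,"rz":-0.002,"tx":-0.002,"ty":0.001,"tz":0.09,"claw":100}]'
python3 - <<'E'
from h import *
go(.6108,-.2105,.160,81)
for n in ['scene','top']:
    c=cam(n);np.save(f'f_{n}.npy',c,allow_pickle=True)
a=np.load('f_scene.npy',allow_pickle=True).item()['frame'][170:330,150:300];b=np.load('f_top.npy',allow_pickle=True).item()['frame'][90:250,270:420]
cv2.imwrite('pics/f.png',cv2.resize(np.hstack([a,b]),None,fx=2.6,fy=2.6))
E
```

```text
t 2.25 pos [ 0.6092 -0.2056  0.2694] F [-0.16 -0.42  0.01] T [ 0.01 -0.02 -0.01] w 0.0855
shift mm [ -4.9   2.5 109.3] turn [-0.0019 -0.0031  0.0002]
time_s: 2.67
position: [0.6082, -0.2059, 0.177]
tool_rot: [-2.382, -2.043, 0.003]
force: [0.3, 0.0, -1.1]
width: 0.0859
t 2.6667 pos [ 0.6082 -0.2059  0.177 ] F [ 0.27  0.03 -1.1 ] T [0.06 0.01 0.05] w 0.0859
shift mm [-4.2  3.4 17. ] turn [-0.0043 -0.0008  0.0039]
```

View pics/f.png

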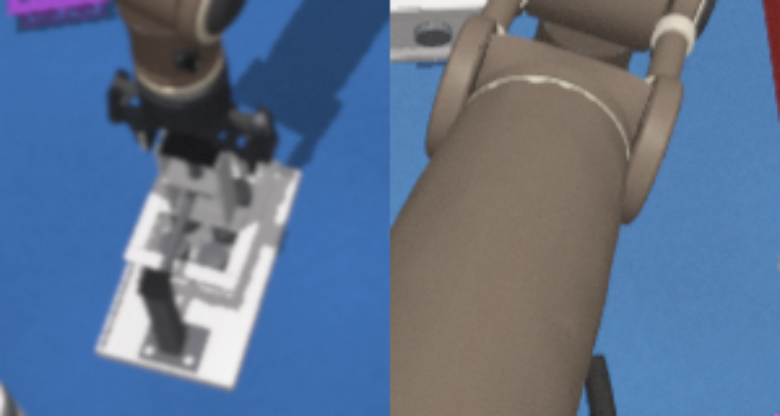

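```bash
python3 -m creep '[{"rx":-0.004,"ry":-0.001,"rz":0.004,"tx":-0.002,"ty":0.002,"tz":0.008,"claw":100},{"rx":-0.004,"ry":-0.001,"rz":0.004,"tx":-0.0045,"ty":0.0035,"tz":0.016,"claw":100},{"rx":-0.004,"ry":-0.001,"rz":0.004,"tx":-0.0045,"ty":0.0035,"tz":0.016,"claw":100},{"rx":-0.004,"ry":-0.001,"rz":0.004,"tx":-0.0045,"ty":0.0035,"tz":0.016,"claw":100},{"rx":-0.004,"ry":-0.001,"rz":0.004,"tx":-0.0045,"ty":0.0035,"tz":0.016,"claw":100}]'
python3 - <<'E'
from h import *
go(.6108,-.2105,.160,81)
c=cam('wrist');go(.6108,-.2105,.160,81);np.save('g.npy',c,allow_pickle=True);cv2.imwrite('pics/g.png',c['frame'])
P=pts(c)
k=(abs(P[...,2]-.209)<.005)&(abs(P[...,0]-.611)<.025)&(abs(P[...,1]+.21)<.04);q=P[k];print(len(q),cv2.minAreaRect((q[:,:2]*1000).astype(np.float32)))
E
```

```text
time_s: 3.18
position: [0.6136, -0.2136, 0.1644]
tool_rot: [2.386, 2.034, 0.004]
force: [-0.4, 0.0, -1.2]
width: 0.0852
t 3.1833 pos [ 0.6136 -0.2136  0.1644] F [-0.44  0.01 -1.19] T [-0.01  0.02  0.01] w 0.0852
shift mm [ 2.6 -3.3  4.4] turn [ 0.0064  0.002  -0.002 ]
t 3.2333 pos [ 0.6137 -0.2136  0.1646] F [ 0.11 -0.36 -0.65] T [-0.04  0.02 -0.05] w 0.0853
shift mm [ 2.6 -3.4  4.5] turn [ 0.0067  0.0021 -0.002 ]
10378 ((611.0953979492188, -205.998291015625), (72.00148010253906, 28.758201599121094), 78.69650268554688)
```

View pics/g.png

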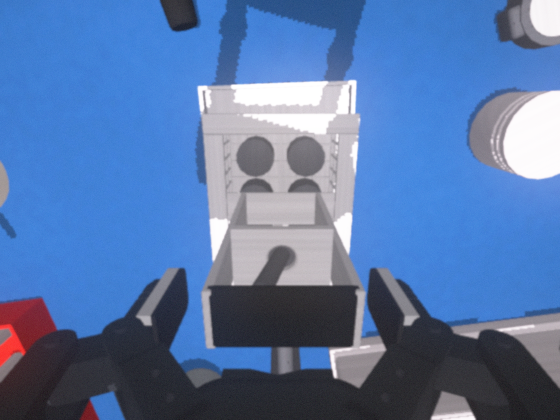

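Run:
```python
from h import *
c=np.load('g.npy',allow_pickle=True).item();P=pts(c)
a=c['frame'][235:295,225:340];cv2.imwrite('pics/g2.png',cv2.resize(a,None,fx=6.5,fy=6.5,interpolation=cv2.INTER_CUBIC))
for v in range(250,287,3):
    r=P[v,235:335];k=(r[:,2]>.164)&(r[:,2]<.2);dk=c['frame'][v,235:335].mean(1)<105
    k&=dk
    if k.sum()>2:
        us=np.where(k)[0]+235;q=r[k];print(v,us[0],us[-1],(q.mean(0)*1000).round(1),q[:,2].min().round(3),q[:,2].max().round(3))
```

```text
253 276 281 [ 604.9 -212.4  164.6] 0.164 0.165
256 271 284 [ 605.2 -213.1  167.2] 0.165 0.169
259 269 286 [ 605.4 -212.9  170. ] 0.166 0.173
262 268 286 [ 605.4 -213.1  172.8] 0.165 0.176
265 266 285 [ 605.3 -213.8  175.8] 0.169 0.179
268 264 283 [ 604.7 -214.6  179.4] 0.172 0.182
271 262 281 [ 604.3 -215.4  182.6] 0.177 0.185
274 260 279 [ 603.9 -216.2  185.7] 0.181 0.188
277 258 278 [ 603.8 -216.7  188.1] 0.183 0.191
280 256 276 [ 603.2 -217.4  191.2] 0.187 0.194
283 254 275 [ 603.1 -217.9  193.6] 0.188 0.196
```

View pics/g2.png

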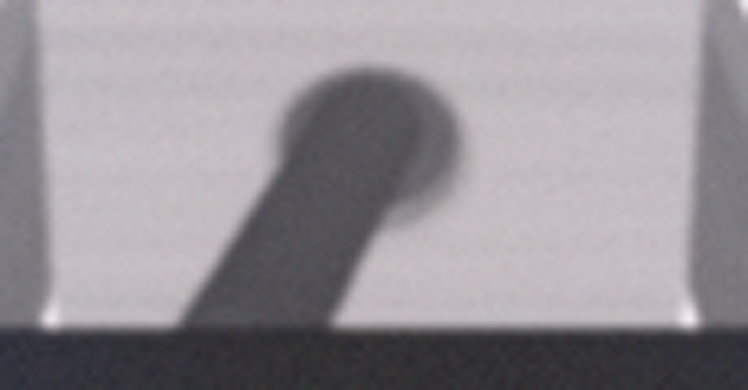

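```bash
python3 -m creep '[{"rx":0.006,"ry":0.002,"rz":-0.002,"tx":0.0025,"ty":-0.003,"tz":0.004,"claw":100},{"rx":0.006,"ry":0.002,"rz":-0.002,"tx":0.0025,"ty":-0.003,"tz":0.004,"claw":100},{"rx":0.006,"ry":0.002,"rz":-0.002,"tx":0.0025,"ty":-0.003,"tz":0.004,"claw":100}]'; python3 -c "
from h import *
go(.6108,-.2105,.160,81)"
```

```text
time_s: 3.48
position: [0.6106, -0.2101, 0.1598]
tool_rot: [-2.388, -2.04, 0.0]
force: [0.4, -0.1, 1.1]
width: 0.0854
t 3.4833 pos [ 0.6106 -0.2101  0.1598] F [ 0.39 -0.07  1.1 ] T [-0.   -0.01  0.02] w 0.0854
shift mm [-0.3  0.2 -0.2] turn [-0.0007 -0.0002  0.0004]
```

```bash
python3 -m creep '[{"rx":0,"ry":0,"rz":0,"tx":0,"ty":0,"tz":0,"claw":60},{"rx":0,"ry":0,"rz":0,"tx":0,"ty":0,"tz":0,"claw":50},{"rx":0,"ry":0,"rz":0,"tx":0,"ty":0,"tz":0,"claw":50},{"rx":0,"ry":0,"rz":0,"tx":0,"ty":0,"tz":0,"claw":50},{"rx":0,"ry":0,"rz":0,"tx":0,"ty":0,"tz":0,"claw":50},{"rx":0,"ry":0,"rz":0,"tx":0,"ty":0,"tz":0,"claw":50}]' 80; python3 -c "
from h import *
go(.6108,-.2105,.160,81)"
```

```text
time_s: 3.98
position: [0.6113, -0.2107, 0.1606]
tool_rot: [2.388, 2.04, 0.0]
force: [0.5, -1.4, 1.3]
width: 0.0593
t 3.9833 pos [ 0.6113 -0.2107  0.1606] F [ 0.5  -1.39  1.35] T [-0.09  0.03  0.03] w 0.0593
shift mm [ 0.1 -0.5  0.6] turn [0.001  0.0004 0.0003]
```

```bash
python3 -m creep '[{"rx":0,"ry":0,"rz":0,"tx":0,"ty":0,"tz":-0.001,"claw":50},{"rx":0,"ry":0,"rz":0,"tx":-0.0003,"ty":-0.0001,"tz":-0.002,"claw":50},{"rx":0,"ry":0,"rz":0,"tx":-0.0005,"ty":-0.0002,"tz":-0.003,"claw":50},{"rx":0,"ry":0,"rz":0,"tx":-0.0007,"ty":-0.0002,"tz":-0.004,"claw":50},{"rx":0,"ry":0,"rz":0,"tx":-0.0007,"ty":-0.0002,"tz":-0.004,"claw":50},{"rx":0,"ry":0,"rz":0,"tx":-0.0007,"ty":-0.0002,"tz":-0.004,"claw":50}]'; python3 -c "
from h import *
go(.6108,-.2105,.160,81)"
```

```text
time_s: 4.48
position: [0.6101, -0.2108, 0.1633]
tool_rot: [-2.388, -2.04, 0.001]
force: [-0.6, -0.6, -6.5]
width: 0.0595
t 4.4833 pos [ 0.6101 -0.2108  0.1633] F [-0.62 -0.59 -6.53] T [ 0.09  0.01 -0.01] w 0.0595
shift mm [0.4 0.7 3.3] turn [-0.0014 -0.0005  0.0003]
```

```bash
python3 -m creep '[{"rx":0,"ry":0,"rz":0,"tx":-0.0003,"ty":-0.0001,"tz":-0.001,"claw":50},{"rx":0,"ry":0,"rz":0,"tx":-0.0006,"ty":-0.0002,"tz":-0.0025,"claw":50},{"rx":0,"ry":0,"rz":0,"tx":-0.001,"ty":-0.0003,"tz":-0.004,"claw":50},{"rx":0,"ry":0,"rz":0,"tx":-0.0014,"ty":-0.0004,"tz":-0.006,"claw":50},{"rx":0,"ry":0,"rz":0,"tx":-0.0014,"ty":-0.0004,"tz":-0.006,"claw":50}]'; python3 -c "
from h import *
go(.6108,-.2105,.160,81)"
```

```text
time_s: 4.9
position: [0.6105, -0.2127, 0.171]
tool_rot: [2.388, 2.04, 0.001]
force: [-0.7, -0.6, -6.5]
width: 0.0589
t 4.9 pos [ 0.6105 -0.2127  0.171 ] F [-0.72 -0.6  -6.45] T [ 0.05 -0.04  0.07] w 0.0589
shift mm [ 2.2 -0.  11. ] turn [0.0014 0.0004 0.0001]
```

```bash
python3 -m creep '[{"rx":0,"ry":0,"rz":0,"tx":-0.0003,"ty":-0.0001,"tz":-0.001,"claw":50},{"rx":0,"ry":0,"rz":0,"tx":-0.0006,"ty":-0.0002,"tz":-0.0025,"claw":50},{"rx":0,"ry":0,"rz":0,"tx":-0.001,"ty":-0.0003,"tz":-0.004,"claw":50},{"rx":0,"ry":0,"rz":0,"tx":-0.0014,"ty":-0.0004,"tz":-0.006,"claw":50},{"rx":0,"ry":0,"rz":0,"tx":-0.0014,"ty":-0.0004,"tz":-0.006,"claw":50}]'; python3 -c "
from h import *
go(.6108,-.2105,.160,81);c=cam('wrist');cv2.imwrite('pics/i.png',c['frame'][200:330,200:370]);
a=cv2.imread('pics/i.png');cv2.imwrite('pics/i.png',cv2.resize(a,None,fx=4,fy=4));go(.6108,-.2105,.160,81)"
```

```text
time_s: 5.32
position: [0.6098, -0.214, 0.1768]
tool_rot: [2.388, 2.04, 0.001]
force: [-0.0, 0.7, -6.4]
width: 0.0594
t 5.3167 pos [ 0.6098 -0.214   0.1768] F [-0.01  0.72 -6.35] T [ 0.03  0.   -0.  ] w 0.0594
shift mm [ 3.6  0.5 16.8] turn [0.0011 0.0004 0.0002]
t 5.3667 pos [ 0.6097 -0.2139  0.1767] F [ 0.05 -0.16 -6.31] T [-0.03 -0.04 -0.03] w 0.0594
shift mm [ 3.5  0.5 16.7] turn [0.001  0.0002 0.0002]
```

View pics/i.png

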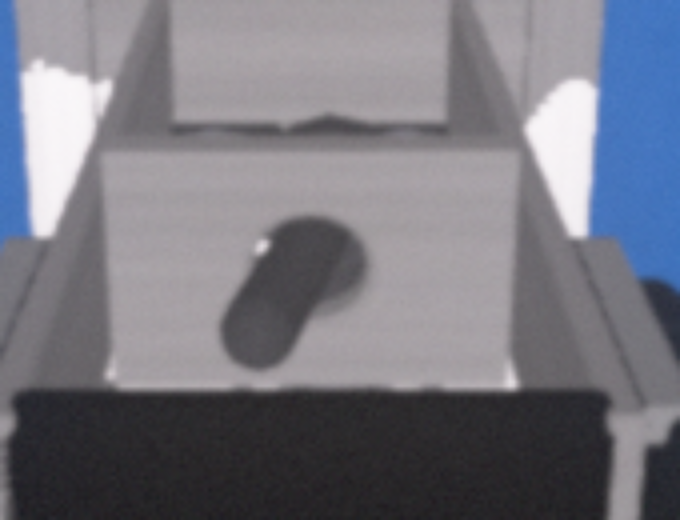

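```bash
python3 -m creep '[{"rx":0,"ry":0,"rz":0,"tx":-0.0008,"ty":-0.0001,"tz":-0.001,"claw":50},{"rx":0,"ry":0,"rz":0,"tx":-0.0012,"ty":-0.0002,"tz":-0.003,"claw":50},{"rx":0,"ry":0,"rz":0,"tx":-0.0017,"ty":-0.0003,"tz":-0.0055,"claw":50},{"rx":0,"ry":0,"rz":0,"tx":-0.0023,"ty":-0.0005,"tz":-0.008,"claw":50},{"rx":0,"ry":0,"rz":0,"tx":-0.0023,"ty":-0.0005,"tz":-0.008,"claw":50}]'; python3 -c "
from h import *
go(.6108,-.2105,.160,81)"
```

```text
time_s: 5.78
position: [0.6091, -0.2163, 0.1851]
tool_rot: [2.387, 2.04, 0.001]
force: [0.8, -0.0, -6.7]
width: 0.0592
t 5.7833 pos [ 0.6091 -0.2163  0.1851] F [ 0.76 -0.05 -6.69] T [-0.02 -0.02 -0.  ] w 0.0592
shift mm [ 6.   0.8 25.1] turn [0.0016 0.0006 0.0002]
```

```bash
python3 -m creep '[{"rx":0,"ry":0,"rz":0,"tx":-0.0003,"ty":-0.0001,"tz":-0.001,"claw":50},{"rx":0,"ry":0,"rz":0,"tx":-0.0007,"ty":-0.0002,"tz":-0.003,"claw":50},{"rx":0,"ry":0,"rz":0,"tx":-0.0013,"ty":-0.0003,"tz":-0.0055,"claw":50},{"rx":0,"ry":0,"rz":0,"tx":-0.0019,"ty":-0.0005,"tz":-0.008,"claw":50},{"rx":0,"ry":0,"rz":0,"tx":-0.0019,"ty":-0.0005,"tz":-0.008,"claw":50}]'; python3 -c "
from h import *
go(.6108,-.2105,.160,81)
c=cam('wrist');np.save('j.npy',c,allow_pickle=True)
cv2.imwrite('pics/j.png',cv2.resize(c['frame'][200:330,200:370],None,fx=4,fy=4));go(.6108,-.2105,.160,81)"
```

```text
time_s: 6.2
position: [0.6083, -0.2181, 0.1931]
tool_rot: [2.387, 2.04, 0.001]
force: [0.9, 0.4, -6.1]
width: 0.0593
t 6.2 pos [ 0.6083 -0.2181  0.1931] F [ 0.93  0.45 -6.12] T [-0.02 -0.06  0.07] w 0.0593
shift mm [ 7.9  1.3 33.1] turn [0.0016 0.0005 0.0003]
t 6.25 pos [ 0.6082 -0.218   0.1928] F [-0.28  0.06 -7.07] T [ 0.04  0.01 -0.01] w 0.0596
shift mm [ 7.8  1.4 32.8] turn [0.0014 0.0003 0.0002]
```

View pics/j.png

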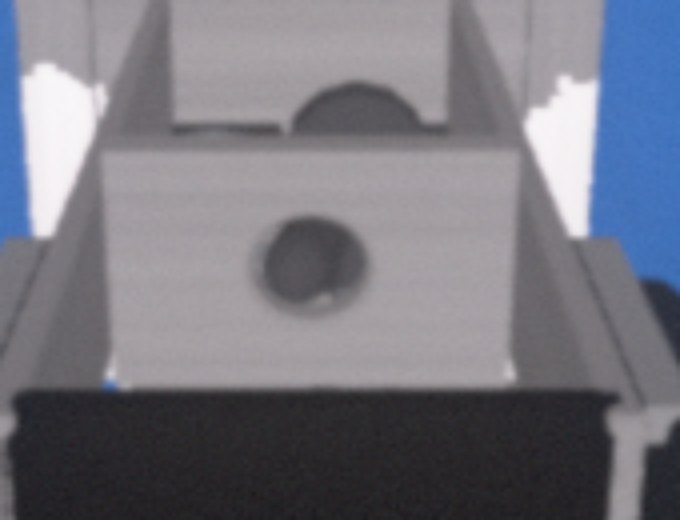

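```bash
python3 -m creep '[{"rx":0,"ry":0,"rz":0,"tx":-0.0005,"ty":-0.0001,"tz":-0.001,"claw":50},{"rx":0,"ry":0,"rz":0,"tx":-0.001,"ty":-0.0002,"tz":-0.003,"claw":50},{"rx":0,"ry":0,"rz":0,"tx":-0.0016,"ty":-0.0004,"tz":-0.0055,"claw":50},{"rx":0,"ry":0,"rz":0,"tx":-0.0022,"ty":-0.0006,"tz":-0.008,"claw":50},{"rx":0,"ry":0,"rz":0,"tx":-0.0026,"ty":-0.0006,"tz":-0.01,"claw":50},{"rx":0,"ry":0,"rz":0,"tx":-0.0026,"ty":-0.0006,"tz":-0.01,"claw":50}]'; python3 -c "
from h import *
go(.6108,-.2105,.160,81)"
```

```text
time_s: 6.75
position: [0.6073, -0.2206, 0.2031]
tool_rot: [2.387, 2.039, 0.001]
force: [1.1, -0.2, -6.9]
width: 0.0594
t 6.75 pos [ 0.6073 -0.2206  0.2031] F [ 1.15 -0.25 -6.94] T [-0.01  0.02 -0.04] w 0.0594
shift mm [10.5  1.8 43.1] turn [0.0017 0.0005 0.0002]
```

```bash
python3 -m creep '[{"rx":0,"ry":0,"rz":0,"tx":-0.0003,"ty":0,"tz":-0.001,"claw":50},{"rx":0,"ry":0,"rz":0,"tx":-0.0006,"ty":0,"tz":-0.003,"claw":50},{"rx":0,"ry":0,"rz":0,"tx":-0.001,"ty":0,"tz":-0.006,"claw":50},{"rx":0,"ry":0,"rz":0,"tx":-0.001,"ty":0,"tz":-0.0105,"claw":50},{"rx":0,"ry":0,"rz":0,"tx":-0.001,"ty":0,"tz":-0.0105,"claw":50},{"rx":0,"ry":0,"rz":0,"tx":-0.001,"ty":0,"tz":-0.0105,"claw":50}]'; python3 -c "
from h import *
go(.6108,-.2105,.160,81)
c=cam('wrist');np.save('j.npy',c,allow_pickle=True)
cv2.imwrite('pics/k.png',cv2.resize(c['frame'][180:330,180:380],None,fx=4,fy=4))
c=cam('scene');np.save('k.npy',c,allow_pickle=True)
cv2.imwrite('pics/k2.png',cv2.resize(c['frame'][170:320,150:300],None,fx=4,fy=4))"
```

```text
time_s: 7.25
position: [0.6072, -0.2214, 0.2135]
tool_rot: [2.387, 2.04, 0.001]
force: [0.1, -0.9, -5.4]
width: 0.0593
t 7.25 pos [ 0.6072 -0.2214  0.2135] F [ 0.14 -0.9  -5.4 ] T [-0.08 -0.03 -0.03] w 0.0593
shift mm [11.4  1.8 53.5] turn [0.0018 0.0004 0.0003]
```

View pics/k.png

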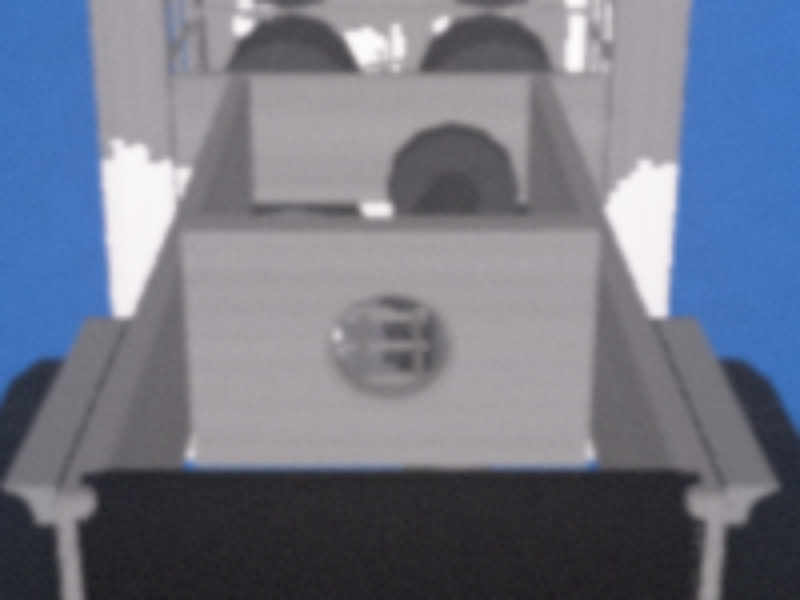

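View pics/k2.png

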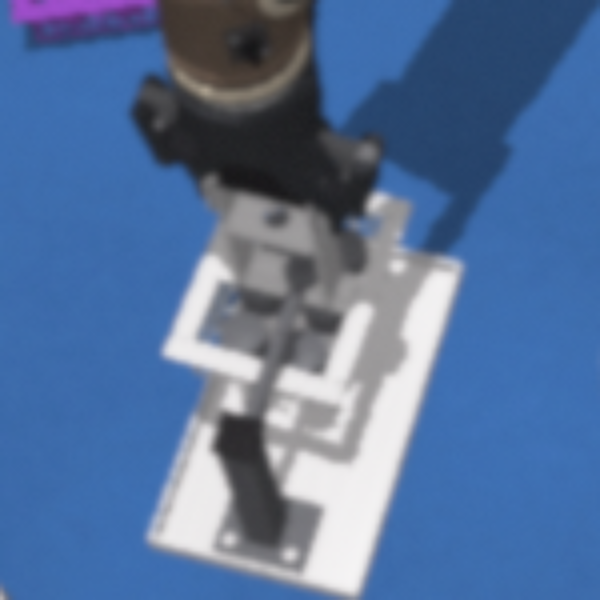

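```bash
python3 -m creep '[{"rx":0,"ry":0,"rz":0,"tx":0.001,"ty":-0.004,"tz":0,"claw":50},{"rx":0,"ry":0,"rz":0,"tx":0.002,"ty":-0.010,"tz":0,"claw":50},{"rx":0,"ry":0,"rz":0,"tx":0.002,"ty":-0.020,"tz":0,"claw":50},{"rx":0,"ry":0,"rz":0,"tx":0.002,"ty":-0.032,"tz":0,"claw":50},{"rx":0,"ry":0,"rz":0,"tx":0.002,"ty":-0.044,"tz":0,"claw":50},{"rx":0,"ry":0,"rz":0,"tx":0.002,"ty":-0.056,"tz":0,"claw":50}]'; python3 -c "
from h import *
go(.6108,-.2105,.160,81)"
```

```text
time_s: 7.85
position: [0.5499, -0.21, 0.2124]
tool_rot: [-2.388, -2.04, 0.001]
force: [-0.4, 0.4, -5.9]
width: 0.0593
t 7.85 pos [ 0.5499 -0.21    0.2124] F [-0.4   0.38 -5.86] T [ 0.01 -0.01  0.01] w 0.0593
shift mm [ 9.  60.3 52.4] turn [-0.0011 -0.0002  0.0004]
```

```bash
python3 -m creep '[{"rx":0,"ry":0,"rz":0,"tx":0,"ty":-0.012,"tz":0,"claw":50},{"rx":0,"ry":0,"rz":0,"tx":0,"ty":-0.024,"tz":0,"claw":50},{"rx":0,"ry":0,"rz":0,"tx":0,"ty":-0.036,"tz":0,"claw":50},{"rx":0,"ry":0,"rz":0,"tx":0,"ty":-0.048,"tz":0,"claw":50},{"rx":0,"ry":0,"rz":0,"tx":0,"ty":-0.060,"tz":0,"claw":50},{"rx":0,"ry":0,"rz":0,"tx":0,"ty":-0.070,"tz":0,"claw":50},{"rx":0,"ry":0,"rz":0,"tx":0,"ty":-0.070,"tz":-0.02,"claw":50},{"rx":0,"ry":0,"rz":0,"tx":0,"ty":-0.070,"tz":-0.05,"claw":50},{"rx":0,"ry":0,"rz":0,"tx":0,"ty":-0.070,"tz":-0.08,"claw":50},{"rx":0,"ry":0,"rz":0,"tx":0,"ty":-0.070,"tz":-0.08,"claw":50}]'; python3 -c "
from h import *
go(.613,.1905,.36,99.85)
c=cam('scene');cv2.imwrite('pics/l.png',c['frame'])"
```

```text
time_s: 8.68
position: [0.4858, -0.2014, 0.3001]
tool_rot: [2.379, 2.032, 0.009]
force: [1.7, -1.4, -4.1]
width: 0.0591
t 8.6833 pos [ 0.4858 -0.2014  0.3001] F [ 1.74 -1.45 -4.06] T [-0.14 -0.21  0.05] w 0.0591
shift mm [406.7  65.2 -60.8] turn [ 0.0129  0.0068 -0.3288]
```

View pics/l.png

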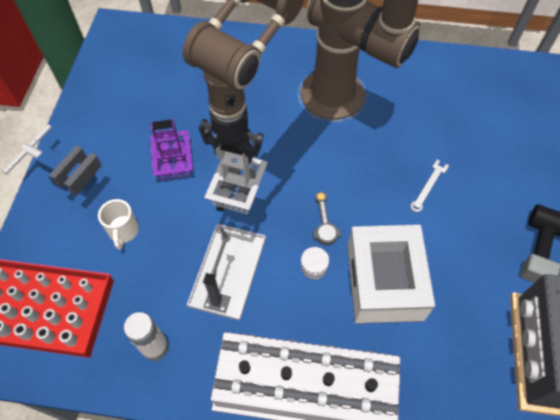

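```bash
python3 -m creep '[{"rx":0.005,"ry":0.003,"rz":-0.05,"tx":0.03,"ty":0.005,"tz":-0.005,"claw":50},{"rx":0.01,"ry":0.005,"rz":-0.12,"tx":0.07,"ty":0.012,"tz":-0.01,"claw":50},{"rx":0.013,"ry":0.007,"rz":-0.2,"tx":0.11,"ty":0.02,"tz":-0.01,"claw":50},{"rx":0.013,"ry":0.007,"rz":-0.28,"tx":0.15,"ty":0.028,"tz":-0.01,"claw":50},{"rx":0.013,"ry":0.007,"rz":-0.329,"tx":0.19,"ty":0.035,"tz":-0.01,"claw":50},{"rx":0.013,"ry":0.007,"rz":-0.329,"tx":0.23,"ty":0.042,"tz":-0.01,"claw":50},{"rx":0.013,"ry":0.007,"rz":-0.329,"tx":0.27,"ty":0.05,"tz":-0.01,"claw":50},{"rx":0.013,"ry":0.007,"rz":-0.329,"tx":0.31,"ty":0.056,"tz":-0.01,"claw":50},{"rx":0.013,"ry":0.007,"rz":-0.329,"tx":0.34,"ty":0.06,"tz":-0.01,"claw":50},{"rx":0.013,"ry":0.007,"rz":-0.329,"tx":0.36,"ty":0.064,"tz":-0.01,"claw":50}]'; python3 -c "
from h import *
go(.613,.1905,.31,99.85)"
```

```text
time_s: 9.57
position: [0.6005, 0.1497, 0.2994]
tool_rot: [-2.007, -2.393, 0.008]
force: [0.4, -1.1, -6.3]
width: 0.0591
t 9.5667 pos [0.6005 0.1497 0.2994] F [ 0.41 -1.07 -6.27] T [-0.06 -0.05  0.03] w 0.0591
shift mm [ 38.1  19.2 -10.5] turn [-0.0156 -0.0111  0.0029]
```

```bash
python3 -m creep '[{"rx":0,"ry":0,"rz":0,"tx":0.015,"ty":0.008,"tz":-0.005,"claw":50},{"rx":0,"ry":0,"rz":0.0,"tx":0.03,"ty":0.015,"tz":-0.01,"claw":50},{"rx":0,"ry":0,"rz":0.0,"tx":0.038,"ty":0.019,"tz":-0.01,"claw":50},{"rx":0,"ry":0,"rz":0.0,"tx":0.038,"ty":0.019,"tz":-0.01,"claw":50},{"rx":0,"ry":0,"rz":0.0,"tx":0.038,"ty":0.019,"tz":-0.01,"claw":50}]'
cat > m.py <<'E'
from h import *
import sys
zt=float(sys.argv[1])
s=ctrl.observe();zb=s['position'][2]-.1263
for n in ['top','scene','wrist']:
    c=cam(n);np.save(f'm_{n}.npy',c,allow_pickle=True)
    P=pts(c);pz=s['position']
    # flange top plane & deck
    near=(abs(P[...,0]-pz[0])<.11)&(abs(P[...,1]-pz[1])<.11)
    k=near&(abs(P[...,2]-zb-.045)<.005)&(abs(P[...,2]-.12)>.004);q=P[k]
    if len(q)>30: print(n,'flange',len(q),'z',np.median(q[:,2]).round(4),[np.round(x,1) for x in cv2.minAreaRect((q[:,:2]*1000).astype(np.float32))])
    k=(abs(P[...,0]-.613)<.13)&(abs(P[...,1]-.19)<.13)&(abs(P[...,2]-.12)<.005);q=P[k];print(n,'deck',len(q),[np.round(x,1) for x in cv2.minAreaRect((q[:,:2]*1000).astype(np.float32))])
    cv2.imwrite(f'pics/m{sys.argv[2]}_{n}.png',c['frame'])
go(.613,.1905,zt,99.85)
E
python3 m.py .31 1
```

```text
time_s: 9.98
position: [0.6131, 0.1861, 0.3107]
tool_rot: [-2.011, -2.393, 0.011]
force: [-0.4, -1.2, -6.7]
width: 0.059
top flange 1196 z 0.2306 [array([610.9, 186.8]), array([141.2, 110.6]), np.float64(10.6)]
top deck 2466 [array([612.7, 190.8]), array([212.9, 171.4]), np.float64(10.1)]
scene flange 1124 z 0.2307 [array([612.1, 186.4]), array([142.7, 111. ]), np.float64(9.5)]
scene deck 2638 [array([613.4, 191. ]), array([213.7, 171.9]), np.float64(10.0)]
wrist flange 10258 z 0.2316 [array([611.4, 184.5]), array([139.2, 110.5]), np.float64(9.9)]
wrist deck 8244 [array([612.3, 189. ]), array([210.4, 170.7]), np.float64(9.9)]
t 10.1333 pos [0.6136 0.1852 0.3118] F [ 0.52  0.19 -6.7 ] T [-0.05 -0.01 -0.  ] w 0.0593
shift mm [5.3 0.4 1.8] turn [-0.0136 -0.008  -0.0008]
```

```bash
python3 -c "
import cv2,numpy as np
a=cv2.imread('pics/m1_top.png')[90:240,90:250];b=cv2.imread('pics/m1_scene.png')[170:340,310:470]
c=cv2.imread('pics/m1_wrist.png')
cv2.imwrite('pics/m1.png',np.hstack([cv2.resize(a,(266,266)),cv2.resize(b,(266,266)),cv2.resize(c,(266,266))]))"
```

```text
(no output)
```

View pics/m1.png

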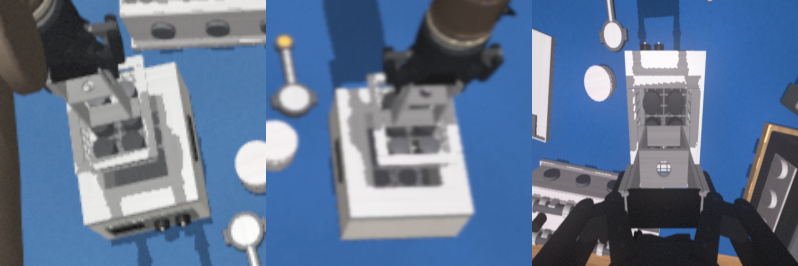

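View pics/m1_wrist.png

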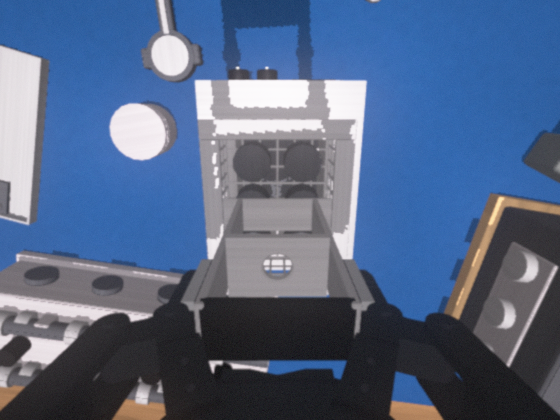

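```bash
python3 -m creep '[{"rx":-0.014,"ry":-0.008,"rz":0,"tx":0.002,"ty":0.001,"tz":0.01,"claw":50},{"rx":-0.014,"ry":-0.008,"rz":0,"tx":0.004,"ty":0.002,"tz":0.025,"claw":50},{"rx":-0.014,"ry":-0.008,"rz":0,"tx":0.004,"ty":0.002,"tz":0.04,"claw":50},{"rx":-0.014,"ry":-0.008,"rz":0,"tx":0.004,"ty":0.002,"tz":0.05,"claw":50},{"rx":-0.014,"ry":-0.008,"rz":0,"tx":0.004,"ty":0.002,"tz":0.05,"claw":50},{"rx":-0.014,"ry":-0.008,"rz":0,"tx":0.004,"ty":0.002,"tz":0.05,"claw":50},{"rx":-0.014,"ry":-0.008,"rz":0,"tx":0.004,"ty":0.002,"tz":0.05,"claw":50}]'; python3 m.py .254 2
```

```text
time_s: 10.72
position: [0.6156, 0.191, 0.2638]
tool_rot: [2.022, 2.402, 0.006]
force: [1.2, -0.5, -6.1]
width: 0.0593
top flange 1058 z 0.1834 [array([615.5, 191.9]), array([140.9, 111.2]), np.float64(9.8)]
top deck 2493 [array([612.2, 190.7]), array([211.2, 171.2]), np.float64(10.0)]
scene flange 1004 z 0.1842 [array([617. , 192.7]), array([140.8, 111.4]), np.float64(9.2)]
scene deck 2625 [array([613.4, 191.3]), array([213.1, 172.1]), np.float64(9.6)]
wrist flange 10244 z 0.1841 [array([615.6, 190.2]), array([139.2, 110.4]), np.float64(9.9)]
wrist deck 15057 [array([606.7, 187.9]), array([198.5, 170.8]), np.float64(9.8)]
t 10.8667 pos [0.6158 0.1914 0.2644] F [-0.26  0.2  -6.03] T [ 0.02 -0.   -0.05] w 0.0593
shift mm [-0.4 -3.  10.4] turn [ 0.0052 -0.0011  0.    ]
```

```bash
python3 -m creep '[{"rx":0.005,"ry":-0.001,"rz":0,"tx":-0.0008,"ty":-0.002,"tz":0.003,"claw":50},{"rx":0.005,"ry":-0.001,"rz":0,"tx":-0.0008,"ty":-0.0032,"tz":0.007,"claw":50},{"rx":0.005,"ry":-0.001,"rz":0,"tx":-0.0008,"ty":-0.0032,"tz":0.009,"claw":50},{"rx":0.005,"ry":-0.001,"rz":0,"tx":-0.0008,"ty":-0.0032,"tz":0.009,"claw":50},{"rx":0.005,"ry":-0.001,"rz":0,"tx":-0.0008,"ty":-0.0032,"tz":0.009,"claw":50}]'; python3 m.py .254 3; python3 -c "
import cv2,numpy as np
a=cv2.imread('pics/m3_top.png')[100:230,110:230];b=cv2.imread('pics/m3_scene.png')[200:330,340:460]
cv2.imwrite('pics/m3.png',cv2.resize(np.hstack([a,b]),None,fx=3.3,fy=3.3,interpolation=cv2.INTER_CUBIC))"
```

```text
time_s: 11.28
position: [0.6116, 0.19, 0.2532]
tool_rot: [-2.021, -2.403, 0.004]
force: [-0.2, 0.7, -5.9]
width: 0.0587
top flange 1039 z 0.173 [array([610.3, 190.6]), array([141.5, 111. ]), np.float64(10.0)]
top deck 2499 [array([612.1, 190.9]), array([212.2, 171.6]), np.float64(9.7)]
scene flange 1003 z 0.1736 [array([612. , 191.2]), array([140.9, 111.1]), np.float64(9.7)]
scene deck 2661 [array([613.1, 191.2]), array([214.4, 172.2]), np.float64(9.7)]
wrist flange 10273 z 0.1737 [array([611.1, 188.8]), array([139.3, 110.4]), np.float64(9.9)]
wrist deck 15219 [array([612.3, 188.9]), array([210.2, 170.7]), np.float64(9.8)]
t 11.4333 pos [0.612  0.1901 0.2539] F [ 1.35 -0.42 -6.48] T [0.02 0.   0.07] w 0.0594
shift mm [ 0.3  1.  -0.1] turn [-0.0022  0.0001  0.0003]
```

View pics/m3.png

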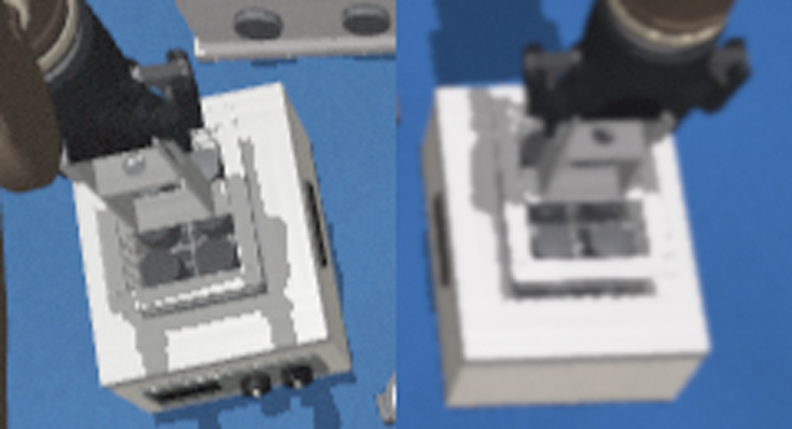

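```bash
python3 -m creep '[{"rx":-0.002,"ry":0,"rz":0,"tx":0,"ty":0.0012,"tz":0,"claw":50},{"rx":-0.002,"ry":0,"rz":0,"tx":0,"ty":0.0012,"tz":0,"claw":50},{"rx":-0.002,"ry":0,"rz":0,"tx":0,"ty":0.0012,"tz":0.002,"claw":50},{"rx":-0.002,"ry":0,"rz":0,"tx":0,"ty":0.0012,"tz":0.004,"claw":50},{"rx":-0.002,"ry":0,"rz":0,"tx":0,"ty":0.0012,"tz":0.006,"claw":50},{"rx":-0.002,"ry":0,"rz":0,"tx":0,"ty":0.0012,"tz":0.008,"claw":50},{"rx":-0.002,"ry":0,"rz":0,"tx":0,"ty":0.0012,"tz":0.009,"claw":50},{"rx":-0.002,"ry":0,"rz":0,"tx":0,"ty":0.0012,"tz":0.01,"claw":50}]'; python3 -c "
from h import *
go(.613,.1905,.2043,99.85)"
```

```text
time_s: 12.1
position: [0.6129, 0.1901, 0.2434]
tool_rot: [-2.022, -2.404, 0.001]
force: [0.3, 0.1, -6.6]
width: 0.0596
t 12.1 pos [0.6129 0.1901 0.2434] F [ 0.34  0.08 -6.6 ] T [ 0.01 -0.03  0.02] w 0.0596
shift mm [ 0.3  0.2 39.1] turn [-0.001   0.0001  0.0003]
```

No contact; the underside is now about 3 mm into the mouth. Continuing down slowly.

```bash
python3 -m creep '[{"rx":-0.001,"ry":0,"rz":0,"tx":0,"ty":0,"tz":0.001,"claw":50},{"rx":-0.001,"ry":0,"rz":0,"tx":0,"ty":0,"tz":0.002,"claw":50},{"rx":-0.001,"ry":0,"rz":0,"tx":0,"ty":0,"tz":0.003,"claw":50},{"rx":-0.001,"ry":0,"rz":0,"tx":0,"ty":0,"tz":0.004,"claw":50},{"rx":-0.001,"ry":0,"rz":0,"tx":0,"ty":0,"tz":0.006,"claw":50},{"rx":-0.001,"ry":0,"rz":0,"tx":0,"ty":0,"tz":0.008,"claw":50},{"rx":-0.001,"ry":0,"rz":0,"tx":0,"ty":0,"tz":0.010,"claw":50},{"rx":-0.001,"ry":0,"rz":0,"tx":0,"ty":0,"tz":0.012,"claw":50}]'; python3 m.py .2043 4
```

```text
time_s: 12.77
position: [0.613, 0.1902, 0.2315]
tool_rot: [2.022, 2.404, 0.0]
force: [-0.2, 0.3, -6.6]
width: 0.0593
top flange 986 z 0.1513 [array([612.5, 190.6]), array([140.5, 110. ]), np.float64(9.9)]
top deck 2593 [array([613. , 190.9]), array([212.2, 171. ]), np.float64(9.8)]
scene flange 1007 z 0.151 [array([613.7, 191. ]), array([141.3, 111.3]), np.float64(9.6)]
scene deck 2751 [array([613.7, 191.4]), array([211.6, 172.1]), np.float64(9.7)]
wrist flange 10264 z 0.151 [array([612.1, 188.8]), array([139.7, 110.6]), np.float64(9.9)]
wrist deck 20032 [array([605.8, 187.6]), array([197.3, 171. ]), np.float64(9.7)]
t 12.9167 pos [0.6128 0.1901 0.2314] F [ 0.2   0.34 -5.77] T [ 0.01 -0.05 -0.01] w 0.0595
shift mm [ 0.4  0.3 27.1] turn [-0.0003  0.0001  0.0002]
```

```bash
python3 -m creep '[{"rx":0,"ry":0,"rz":0,"tx":0.0002,"ty":0.0002,"tz":0.002,"claw":50},{"rx":0,"ry":0,"rz":0,"tx":0.0003,"ty":0.0002,"tz":0.004,"claw":50},{"rx":0,"ry":0,"rz":0,"tx":0.0003,"ty":0.0002,"tz":0.007,"claw":50},{"rx":0,"ry":0,"rz":0,"tx":0.0003,"ty":0.0002,"tz":0.010,"claw":50},{"rx":0,"ry":0,"rz":0,"tx":0.0003,"ty":0.0002,"tz":0.013,"claw":50},{"rx":0,"ry":0,"rz":0,"tx":0.0003,"ty":0.0002,"tz":0.016,"claw":50},{"rx":0,"ry":0,"rz":0,"tx":0.0003,"ty":0.0002,"tz":0.018,"claw":50},{"rx":0,"ry":0,"rz":0,"tx":0.0003,"ty":0.0002,"tz":0.020,"claw":50},{"rx":0,"ry":0,"rz":0,"tx":0.0003,"ty":0.0002,"tz":0.022,"claw":50},{"rx":0,"ry":0,"rz":0,"tx":0.0003,"ty":0.0002,"tz":0.022,"claw":50}]'; python3 m.py .2043 5
```

```text
time_s: 13.75
position: [0.6129, 0.1904, 0.2092]
tool_rot: [-2.022, -2.404, 0.001]
force: [0.6, 0.7, -6.8]
width: 0.059
top flange 963 z 0.1289 [array([606.8, 189.4]), array([199.2, 163.4]), np.float64(12.2)]
top deck 2408 [array([612.2, 190.7]), array([211.8, 171.3]), np.float64(10.2)]
scene flange 1196 z 0.1286 [array([615.1, 190.4]), array([208.4, 169.1]), np.float64(9.4)]
scene deck 2680 [array([613.2, 191.2]), array([213.5, 171.4]), np.float64(9.8)]
wrist flange 10253 z 0.1296 [array([612.7, 189.4]), array([139.5, 110.2]), np.float64(9.9)]
wrist deck 24391 [array([599.4, 186.7]), array([183.6, 170.8]), np.float64(9.9)]
t 13.9 pos [0.6133 0.1905 0.2099] F [-0.55 -1.33 -6.  ] T [-0.01 -0.02 -0.02] w 0.0593
shift mm [ 0.  -0.3  5.6] turn [0.0008 0.0001 0.0003]
```

Weight still fully on the tool; last ~5.5 mm, 0.5 mm per row.

```bash
python3 -m creep '[{"rx":0,"ry":0,"rz":0,"tx":0,"ty":0,"tz":0.0005,"claw":50},{"rx":0,"ry":0,"rz":0,"tx":0,"ty":0,"tz":0.001,"claw":50},{"rx":0,"ry":0,"rz":0,"tx":0,"ty":0,"tz":0.0015,"claw":50},{"rx":0,"ry":0,"rz":0,"tx":0,"ty":0,"tz":0.002,"claw":50},{"rx":0,"ry":0,"rz":0,"tx":0,"ty":0,"tz":0.0025,"claw":50},{"rx":0,"ry":0,"rz":0,"tx":0,"ty":0,"tz":0.003,"claw":50},{"rx":0,"ry":0,"rz":0,"tx":0,"ty":0,"tz":0.0035,"claw":50},{"rx":0,"ry":0,"rz":0,"tx":0,"ty":0,"tz":0.004,"claw":50},{"rx":0,"ry":0,"rz":0,"tx":0,"ty":0,"tz":0.004,"claw":50}]'; python3 -c "
from h import *
go(.613,.1905,.2043,99.85)"
```

```text
time_s: 14.65
position: [0.6131, 0.1905, 0.2056]
tool_rot: [2.022, 2.404, 0.0]
force: [0.5, 0.2, -6.4]
width: 0.0592
t 14.65 pos [0.6131 0.1905 0.2056] F [ 0.5   0.22 -6.35] T [ 0.01  0.02 -0.02] w 0.0592
shift mm [ 0.  -0.1  1.3] turn [0.0003 0.0001 0.0003]
```

```bash
python3 -m creep '[{"rx":0,"ry":0,"rz":0,"tx":0,"ty":0,"tz":0.0003,"claw":50},{"rx":0,"ry":0,"rz":0,"tx":0,"ty":0,"tz":0.0006,"claw":50},{"rx":0,"ry":0,"rz":0,"tx":0,"ty":0,"tz":0.0009,"claw":50},{"rx":0,"ry":0,"rz":0,"tx":0,"ty":0,"tz":0.0012,"claw":50},{"rx":0,"ry":0,"rz":0,"tx":0,"ty":0,"tz":0.0012,"claw":50}]'; python3 -c "
from h import *
go(.613,.1905,.2043,99.85)"
```

```text
time_s: 15.07
position: [0.6132, 0.1905, 0.2045]
tool_rot: [2.022, 2.404, 0.0]
force: [0.8, 0.1, -6.5]
width: 0.0593
t 15.0667 pos [0.6132 0.1905 0.2045] F [ 0.85  0.15 -6.53] T [ 0.01  0.02 -0.02] w 0.0593
shift mm [ 0.  -0.2  0.2] turn [0.0004 0.0001 0.0003]
```

```bash
python3 -m creep '[{"rx":0,"ry":0,"rz":0,"tx":0,"ty":0,"tz":0.0003,"claw":50},{"rx":0,"ry":0,"rz":0,"tx":0,"ty":0,"tz":0.0006,"claw":50},{"rx":0,"ry":0,"rz":0,"tx":0,"ty":0,"tz":0.0008,"claw":50},{"rx":0,"ry":0,"rz":0,"tx":0,"ty":0,"tz":0.0008,"claw":50}]'; python3 -c "
from h import *
go(.613,.1905,.2043,99.85)"
```

```text
time_s: 15.4
position: [0.6132, 0.1905, 0.2038]
tool_rot: [2.022, 2.404, 0.001]
force: [-0.5, -0.1, -6.5]
width: 0.0593
t 15.4 pos [0.6132 0.1905 0.2038] F [-0.53 -0.09 -6.48] T [ 0.07 -0.06  0.01] w 0.0593
shift mm [ 0.  -0.2 -0.5] turn [0.0005 0.0001 0.0003]
```

```bash
python3 -m creep '[{"rx":0,"ry":0,"rz":0,"tx":0,"ty":0,"tz":0.0003,"claw":50},{"rx":0,"ry":0,"rz":0,"tx":0,"ty":0,"tz":0.0006,"claw":50},{"rx":0,"ry":0,"rz":0,"tx":0,"ty":0,"tz":0.0008,"claw":50},{"rx":0,"ry":0,"rz":0,"tx":0,"ty":0,"tz":0.0008,"claw":50}]'; python3 -c "
from h import *
c=cam('wrist');P=pts(c)
k=(abs(P[...,0]-.613)<.06)&(abs(P[...,1]-.19)<.052)&(abs(P[...,2]-.123)<.01);d=P[...,2][k];print(np.histogram(d,np.arange(.113,.134,.001)))
go(.613,.1905,.2043,99.85)"
```

```text
time_s: 15.73
position: [0.6133, 0.1905, 0.2038]
tool_rot: [2.022, 2.404, 0.001]
force: [-2.2, -0.3, -2.0]
width: 0.0593
(array([   0,    0,    0,    0,    0,    5,   65,  152,  140, 1215, 3600,
       1627,  109,   10,   17,   14,   16,   14,   13,   16,    0]), array([0.113, 0.114, 0.115, 0.116, 0.117, 0.118, 0.119, 0.12 , 0.121,
       0.122, 0.123, 0.124, 0.125, 0.126, 0.127, 0.128, 0.129, 0.13 ,
       0.131, 0.132, 0.133, 0.134]))
t 15.7833 pos [0.6133 0.1905 0.2038] F [-1.68 -0.82 -1.46] T [0.07 0.39 0.06] w 0.0591
shift mm [ 0.  -0.3 -0.5] turn [0.0008 0.     0.0003]
```

```bash
python3 -m creep '[{"rx":0,"ry":0,"rz":0,"tx":0,"ty":0,"tz":0.0003,"claw":50},{"rx":0,"ry":0,"rz":0,"tx":0,"ty":0,"tz":0.0003,"claw":50},{"rx":0,"ry":0,"rz":0,"tx":0,"ty":0,"tz":0.0003,"claw":72},{"rx":0,"ry":0,"rz":0,"tx":0,"ty":0,"tz":0.0003,"claw":80},{"rx":0,"ry":0,"rz":0,"tx":0,"ty":0,"tz":0.0003,"claw":100},{"rx":0,"ry":0,"rz":0,"tx":0,"ty":0,"tz":0.0003,"claw":100},{"rx":0,"ry":0,"rz":0,"tx":0,"ty":0,"tz":0.0003,"claw":100},{"rx":0,"ry":0,"rz":0,"tx":0,"ty":0,"tz":0.0003,"claw":100}]' 20; python3 -c "
from h import *
go(.613,.1905,.32,99.85)"
```

```text
time_s: 16.45
position: [0.6135, 0.1906, 0.2028]
tool_rot: [2.022, 2.404, 0.001]
force: [0.2, 0.5, 0.4]
width: 0.0851
t 16.45 pos [0.6135 0.1906 0.2028] F [0.16 0.49 0.36] T [ 0.03 -0.01 -0.04] w 0.0851
shift mm [   0.    -0.3 -117.2] turn [0.0011 0.     0.0002]
```

Released, no load. Withdrawing straight up.

```bash
python3 -m creep '[{"rx":0,"ry":0,"rz":0,"tx":0,"ty":0,"tz":-0.004,"claw":100},{"rx":0,"ry":0,"rz":0,"tx":0,"ty":0,"tz":-0.012,"claw":100},{"rx":0,"ry":0,"rz":0,"tx":0,"ty":0,"tz":-0.025,"claw":100},{"rx":0,"ry":0,"rz":0,"tx":0,"ty":0,"tz":-0.045,"claw":100},{"rx":0,"ry":0,"rz":0,"tx":0,"ty":0,"tz":-0.07,"claw":100},{"rx":0,"ry":0,"rz":0,"tx":0,"ty":0,"tz":-0.1,"claw":100},{"rx":0,"ry":0,"rz":0,"tx":0,"ty":0,"tz":-0.13,"claw":100},{"rx":0,"ry":0,"rz":0,"tx":0,"ty":-0.04,"tz":-0.15,"claw":100},{"rx":0,"ry":0,"rz":0,"tx":0,"ty":-0.08,"tz":-0.15,"claw":100},{"rx":0,"ry":0,"rz":0,"tx":0,"ty":-0.12,"tz":-0.15,"claw":100}]'; python3 -m creep '[{"rx":0,"ry":0,"rz":0,"tx":0,"ty":-0.02,"tz":0,"claw":100},{"rx":0,"ry":0,"rz":0,"tx":0,"ty":-0.02,"tz":0,"claw":100},{"rx":0,"ry":0,"rz":0,"tx":0,"ty":-0.02,"tz":0,"claw":100},{"rx":0,"ry":0,"rz":0,"tx":0,"ty":-0.02,"tz":0,"claw":100}]'
python3 - <<'E'
from h import *
for n in ['scene','top','wrist']:
    c=cam(n);cv2.imwrite(f'pics/z_{n}.png',c['frame']);P=pts(c)
    a=np.radians(9.85);d=(P[...,:2]-[.613,.1905])@np.array([[np.cos(a),-np.sin(a)],[np.sin(a),np.cos(a)]])
    k0=(abs(P[...,2]-.123)<.012)
    for nm,k in (('+x',(d[...,0]>.062)&(d[...,0]<.068)&(abs(d[...,1])<.045)),('-x',(d[...,0]<-.062)&(d[...,0]>-.068)&(abs(d[...,1])<.045)),('+y',(d[...,1]>.0485)&(d[...,1]<.053)&(abs(d[...,0])<.06)),('-y',(d[...,1]<-.0485)&(d[...,1]>-.053)&(abs(d[...,0])<.06)),('deck',(abs(d[...,0])>.075)&(abs(d[...,0])<.1)&(abs(d[...,1])<.07))):
        z=P[...,2][k&k0]
        if len(z)>5: print(n,nm,len(z),np.median(z).round(4),z.min().round(3),z.max().round(3))
    k=(abs(P[...,2]-.252)<.006)&(abs(d[...,0])<.05)&(abs(d[...,1])<.06);q=P[k]
    if len(q): print('bar',np.median(q[:,2]),cv2.minAreaRect((q[:,:2]*1000).astype(np.float32)))
go(.613,.1905,.32,99.85)
E
```

```text
time_s: 17.28
position: [0.4954, 0.1701, 0.3564]
tool_rot: [2.02, 2.401, 0.008]
force: [0.4, -0.0, 0.6]
width: 0.0855
time_s: 17.62
position: [0.4763, 0.1667, 0.3542]
tool_rot: [2.021, 2.402, 0.005]
force: [-0.2, 0.5, 1.1]
width: 0.0855
scene +x 97 0.124 0.118 0.129
scene -x 35 0.1239 0.12 0.128
scene +y 59 0.1237 0.119 0.129
scene -y 87 0.1247 0.119 0.13
scene deck 1134 0.1209 0.112 0.129
bar 0.2527855586455112 ((614.7505493164062, 191.21438598632812), (28.012372970581055, 61.25968551635742), 11.553606986999512)
top +x 36 0.1233 0.121 0.127
top -x 83 0.1235 0.121 0.127
top +y 16 0.1236 0.122 0.126
top -y 83 0.1234 0.119 0.128
top deck 1016 0.1204 0.115 0.126
bar 0.25228218859040313 ((612.807373046875, 190.62442016601562), (27.66280174255371, 60.40299987792969), 9.256513595581055)
wrist +x 29 0.1238 0.122 0.125
wrist -x 311 0.1235 0.121 0.125
wrist +y 264 0.1235 0.121 0.125
wrist -y 258 0.1235 0.122 0.126
wrist deck 2788 0.1205 0.118 0.123
bar 0.25237730862322816 ((612.4346923828125, 189.25674438476562), (27.95742416381836, 59.581703186035156), 10.179281234741211)
t 17.7667 pos [0.4763 0.1666 0.3528] F [-0.68  0.69  0.29] T [0.01 0.   0.04] w 0.0855
shift mm [1.000e-01 1.387e+02 3.300e+01] turn [0.001  0.0001 0.    ]
```

View pics/z_scene.png

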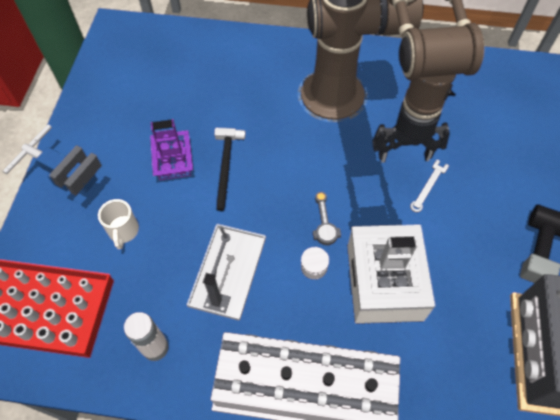

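View pics/z_top.png

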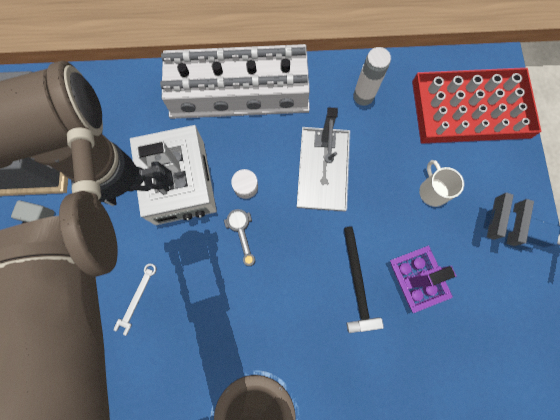

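The basket sits flush: the flange is 3 mm above the deck on all four sides in every view, and the bar is at 0.252 m as it should be. The rest of the bench is unchanged and the gripper is clear.

```bash
python3 -c "
from workcell import ctrl
print(ctrl.close_job())"
```

```text
the job is handed in; nothing more can be done
None
```

The basket is off the drain stand and seated in the cleaner's tank, and I handed the job in at about 18 s of the 64 s allowed.

- **Unhooking:** I gripped the handle across its cheeks and lifted in small steps. The basket followed the prong's lean, which I read as about 0.23 rad, mostly towards world -y. I took that lean from the wrist camera's picture and depth and used the force readings to check it, rather than finding it by feel alone. At the reading after each lift step, the sideways force stayed within about 1.2 N and the vertical force within about 1 N of the basket's roughly 6.5 N weight. The eye came free at a lift of about 53 mm, and I drew the basket out along the stand's -x.
- **Seating:** I lowered it into the tank with a re-centring from the cameras on the way. The last few millimetres went at 0.5 mm per row or less. At contact the tool's load fell from 6.5 N to about 1.5–2 N, with a brief sideways force of about 2 N, and then I let go.
- **Last checks:** The flange top stands about 3 mm above the deck on all four sides in all three camera views, which matches its own thickness. The scene view reads up to 1 mm higher on one side. The handle bar is at 0.252 m as expected, centred within about 2 mm. The gripper is clear and unloaded, and nothing else on the bench, including the purple look-alike, appears moved.
- **What needed mending:** The commanded and measured positions disagreed by a few millimetres while moving. I corrected this before gripping the handle and again above the tank, so neither placing was affected.

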